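Put the stain bottles and the sample vial away after staining

TASK

Sort what was left out after staining: stand each brown stain bottle upright in the carousel cup of the same colour as its cap, and stand the clear black-capped sample vial upright in the free bay of the green sample tray. The carousel turns freely and an open beaker stands on it, so set the bottles down without turning it from where you find it.

Things in the scene. Friction and masses are not known exactly. Their poses are not given: they have to be found in the camera images.
- bottle_red: Loose brown glass reagent bottle with a red screw cap, standing upright: body 38 mm across, 72 mm tall in all. Origin: centre of its underside, z up. The cap, 24 mm across, can be gripped from 46 mm to 64 mm above the underside; just below 46 mm the shoulder widens to the body. 60 to 130 g.
- bottle_blue: Loose brown glass reagent bottle with a blue screw cap, standing upright: body 42 mm across, 77 mm tall in all. Origin: centre of its underside, z up. The cap, 26 mm across, can be gripped from 50 mm to 70 mm above the underside; just below 50 mm the shoulder widens to the body. 60 to 130 g.
- bottle_black: Loose brown glass reagent bottle with a black screw cap, standing upright: body 48 mm across, 85 mm tall in all. Origin: centre of its underside, z up. The cap, 30 mm across, can be gripped from 55 mm to 79 mm above the underside; just below 55 mm the shoulder widens to the body. 60 to 130 g.
- vial: Loose clear glass sample vial with a black cap, standing upright: 17 mm across, 47 mm tall (grip it below 43 mm). Origin: centre of its underside, z up. About 16 g.
- cup_red: The red cup of the bottle carousel, 71 mm across outside, 64 mm inside. Origin: centre of the cup's underside, 20 mm above the worktop; z up. Inner floor 3 mm above the origin, lip 12 mm above it. The carousel is a round aluminium plate, 190 mm across, that turns freely about its upright axis on a fixed foot.
- cup_blue: The blue cup of the bottle carousel, 71 mm across outside, 64 mm inside. Origin: centre of the cup's underside, 20 mm above the worktop; z up. Inner floor 3 mm above the origin, lip 12 mm above it. The four cups (red, blue, grey, black in turn) stand 90 degrees apart, their centres 55 mm from the carousel's axis.
- cup_black: The black cup of the bottle carousel, 71 mm across outside, 64 mm inside. Origin: centre of the cup's underside, 20 mm above the worktop; z up. Inner floor 3 mm above the origin, lip 12 mm above it. The grey cup, across from the red one, holds a fixed glass beaker, 58 mm across, 72 mm tall; the low hub ends below the lips.
- sample_tray: Green sample tray, fixed to the worktop: 132 x 48 mm outside, 18 mm high, walls 3 mm, three bays in a row along x, each 40 x 42 mm inside, floor 3 mm up. Origin: centre of its underside; z up. White-capped vials (47 mm tall, fixed) stand in the middle bay and the bay at x = +43 mm; the free bay is centred at x = -43 mm, y = 0.
- stereo_microscope: Obstacle, fixed: a stereo microscope to the right of the work, about 350 mm tall. Origin: middle of its foot at worktop height. Foot, head and knobs all keep to the right of y = 0.12 m; its head overhangs the foot. Keep the arm clear of it.
- stereo_microscope_b: Obstacle, fixed: a second stereo microscope to the left of the work, about 350 mm tall, foot 50 mm high. Origin: middle of its foot at worktop height. Its foot begins at y = 0.43 m, its head at y = 0.47 m, x from 0.34 to 0.66 m. The arm may start beside it: rise above it before crossing to the work.
There are look-alikes about, which are no part of the job. Leave any turquoise look-alike of the bottle_black alone.

How it is judged:
By the outcome, as a careful person would: the job done as asked, in the order asked, and still so for the second after the job is handed in, with the robot touching nothing.
It also fails if it takes over 104 s, if anything falls off the work surface, if the arm or the gripper's body presses on something with over 40 N, if the wrist force passes 120 N, or if a joint passes its speed limit or range.

ROBOT

A 7-joint arm with a two-finger parallel gripper is mounted at the origin on a cart in front of the work surface, level with it; the furniture and walls round the work are solid. World frame = base frame: x ahead of the robot, y to its left, z up, the work surface at z = 0. Lengths are in m, angles in rad, forces in N, time in s.
With the tool pointing down it reaches from about 0.425 to 0.925 m from the base axis. Payload 6.8 kg.
Tool frame: the origin (TCP) lies midway between the tips of the shut fingers; the grasp point (between the pads) lies r.grip_point_offset behind it (r.grip_point_offset is the distance from the TCP to the grasp point, in m); z points along the fingers, y is the line along which they close (so a half turn about z gives the same grasp; the last joint's range is limited). The gripper opens to 85 mm and grips with 20 to 120 N. Pads are 22 mm wide; open, the fingers measure 114 mm over their backs; the gripper's body (76 mm by 85 mm) begins 54 mm behind the grasp point. The pads swing forward as they close: fully open they stand 13 mm farther back than shut.
Start: joints at [-1.376, 0.477, 0.022, 1.555, -0.011, 1.109, -0.083], TCP at [0.201, 0.644, 0.231] pointing down, gripper open.
Joint ranges: [-2.96, 2.96], [-0.34, 2.1], [-1.41, 1.46], [0.24, 2.44], [-1.37, 4.51], [0.17, 1.92], [-2.96, 2.96]. Speed limits (rad/s): [2.39, 2.39, 3.14, 3.14, 3.14, 3.14, 3.14].

INTERFACE

Orientations are given as a rotation vector (axis times angle).
In Python, from bench import r gives the robot as it stands. The module is installed in compiled form; this text tells all that it offers.
- The arm moves only by the shell command python3 -m crank 'ROWS' [FORCE]. ROWS is JSON, a list of rows, each a list of 5 numbers: the shift along the world's x, y, z in units of 200 mm (1.0 is 200 mm), then the turn about the world's z in units of 45 degrees (1.0 is 45 degrees), then the opening, from -1 (shut) to 1 (fully open). In form: [[dx, dy, dz, turn, jaw], ...]. A call has 1 to 8 rows; each row shifts and turns the commanded pose from where the row before left it; what a row does not reach is not made up. A row lasts 1/12 s, in which the tool goes at most 41.7 mm and 7.16 degrees, less where a joint would pass 70% of its speed; a pose out of reach is approached as far as the arm can. A call with a number of a shift or a turn outside -1 to 1 is refused whole. A call with a gripper value outside its range is refused whole. The fingers move at their own pace and stop on an object; FORCE is the grip in N (left out, the last holds). Time passes only in rows, so rows that do not move let the fingers close. It gives the time, the measured TCP pose, the force, the opening and the grip force at its end, in the units of the state.
- r.get_obs(): the state, without advancing time (a new reading comes with each control period).
- r.grab_frame(name): name is "scene" or "top" or "wrist"; returns the picture (384x512x3 uint8, blue, green, red); there is no depth.
- r.camera_model(name): a dict with "fx", "fy", "cx", "cy" (pixels), "R" (3x3) and "t" (3): a world point X has camera coordinates R X + t. Camera axes: x right, y down, z forward; pixel columns grow to the right and rows downward; lengths in m; the calibration is good to about 2 mm. A picture is of the moment at which its call begins: read the wrist's pose just before it. camera_model takes no time and is no camera call; for the wrist camera it gives the pose at the moment of the call.
- r.hand_in(): hands the job in; it is judged then, once.
The state is a dict: "clock": time; "joints": joint angles; "qvel": joint speeds; "tau": joint torques, N m; "tcp_pos": TCP position; "orientation": TCP orientation; "contact_force": force on the tool from outside, world axes, zero at the start; "moment": the same for the moment, N m; "grip_width": finger opening in m; "gripper_force": force on a finger pad.
Only numpy, scipy, OpenCV 4.12 (cv2) and the standard library are available. Lean on these libraries where they do the work, as an engineer would, in place of code of your own. Each camera call takes 0.05 s, during which the arm holds its last target. There are 200 camera calls.

## Working session

There is one attempt and no reset: what is moved stays moved. The work goes in short steps, Python scripts to look and compute and a shell command to move; the robot and the scene stay as the last step left them, time stands still between calls to the robot, and variables do not carry over. Pictures are saved under pics/ and viewed, at most 17 in all, crops included, and the job is handed in when it is done.

```bash
mkdir -p pics; python3 - <<'E'
from bench import r
import cv2,numpy as np
o=r.get_obs();print(o['clock'],o['tcp_pos'],o['orientation'],o['grip_width'],r.grip_point_offset)
for n in("scene","top"):
    cv2.imwrite(f"pics/{n}0.png",r.grab_frame(n));m=r.camera_model(n);print(n,m['fx'],m['cx'],m['cy'],np.round(m['R'],3).tolist(),m['t'])
E
```

```text
0.0 [0.20113006 0.64370235 0.23030127] [-4.73758887e-01 -3.10555449e+00  2.93188191e-03] 0.0855517584859625 0.0187
scene 368.66684250991153 250.0883509631935 192.00501102264477 [[-0.593, -0.805, 0.019], [-0.407, 0.279, -0.87], [0.695, -0.524, -0.493]] [0.41038035 0.18247011 0.81055771]
top 431.60298143794523 249.47207465753664 191.6830506562221 [[0.014, -1.0, 0.018], [-0.993, -0.016, -0.113], [0.114, -0.017, -0.993]] [0.1398889  0.49831465 1.26939244]
```

View pics/top0.png

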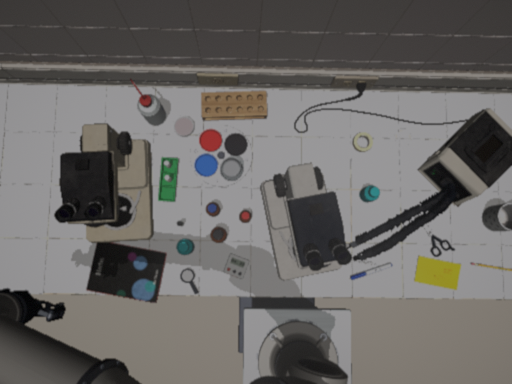

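View pics/scene0.png

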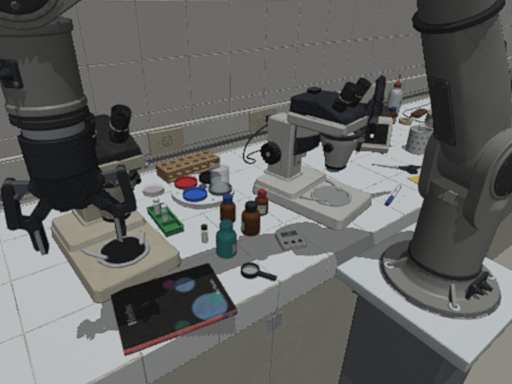

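The top view shows the carousel (hub about 221,155), the blue-cap bottle (213,209), red (246,215), black (219,234), turquoise look-alike (185,246), vial (181,223) and tray (169,179). Next I'll check these in a close crop.

```bash
python3 - <<'E'
import cv2
a=cv2.imread("pics/top0.png")[120:262,150:270]
cv2.imwrite("pics/crop1.png",cv2.resize(a,None,fx=4.2,fy=4.2,interpolation=cv2.INTER_CUBIC))
b=cv2.imread("pics/scene0.png")[145:275,135:315]
cv2.imwrite("pics/crop2.png",cv2.resize(b,None,fx=4.4,fy=4.4,interpolation=cv2.INTER_CUBIC))
E
```

```text
(no output)
```

View pics/crop1.png

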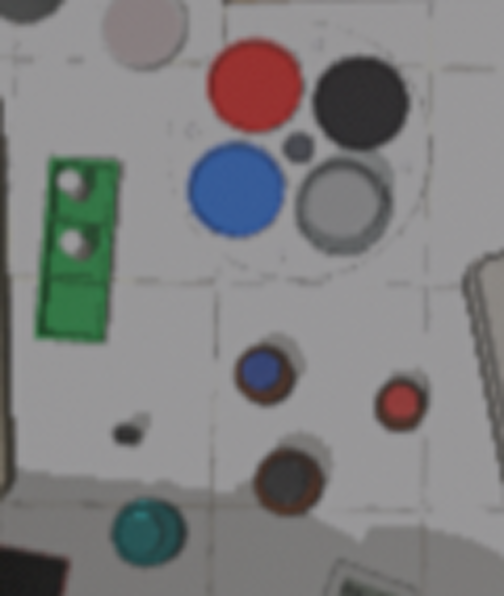

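View pics/crop2.png

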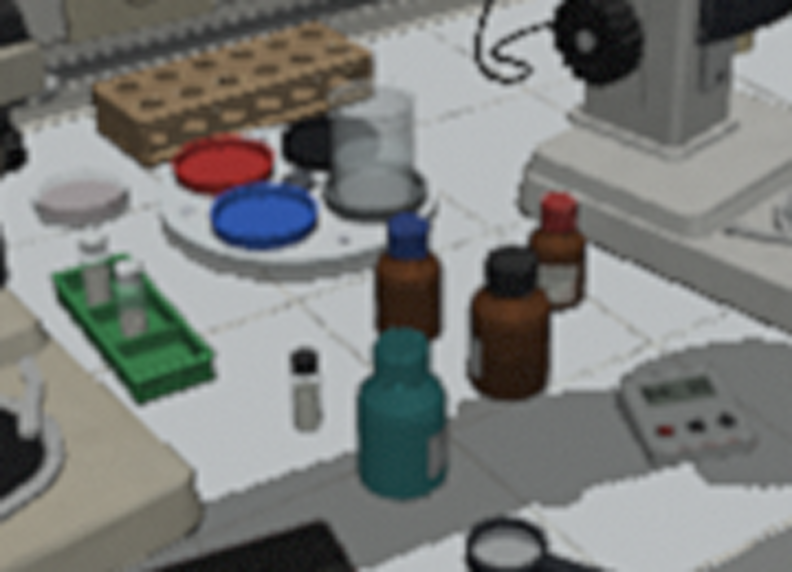

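The two crops leave no doubt about the choice. Brown bottles are black-cap (219,234), blue-cap (213,209) and red-cap (246,215). The turquoise one (185,246) is the look-alike of bottle_black. The vial with the black cap is at (180,223), while the white-capped ones stand in the tray. The free bay is the near one, (167,193).

```bash
cat > h.py <<'E'
from bench import r
import numpy as np,cv2
def ray(m,u,v,z):
    C=-m['R'].T@m['t'];d=m['R'].T@np.array([(u-m['cx'])/m['fx'],(v-m['cy'])/m['fy'],1.])
    return C+d*(z-C[2])/d[2]
def proj(m,X):
    c=m['R']@np.asarray(X,float)+m['t'];return np.array([m['fx']*c[0]/c[2]+m['cx'],m['fy']*c[1]/c[2]+m['cy']])
E
python3 - <<'E'
from h import *
t=r.camera_model('top');s=r.camera_model('scene')
T=lambda x,y,z:ray(t,(x+.5)/4.2-.5+150,(y+.5)/4.2-.5+120,z).round(4)
S=lambda x,y,z:ray(s,(x+.5)/4.4-.5+135,(y+.5)/4.4-.5+145,z).round(4)
for n,a,b,z in [('bred',(401,401),(559,205),.072),('bblue',(263,370),(409,224),.077),('bblack',(290,478),(512,259),.085),('vial',(127,434),(304,356),.047),
 ('cred',(255,85),(223,163),.032),('cblue',(236,190),(264,214),.032),('cblack',(361,103),None,.032),('cgrey',(343,207),None,.032),
 ('tTL',(52,157),(55,270),.018),('tTR',(120,160),None,.018),('tBL',(37,336),(138,388),.018),('tBR',(105,342),(214,358),.018)]:
    print(n,T(*a,z)[:2],S(*b,z)[:2] if b else '')
o=r.get_obs();R=cv2.Rodrigues(o['orientation'])[0];print(R.round(3))
E
```

```text
bred [0.423  0.1596] [0.415  0.1677]
bblue [0.4425 0.2542] [0.4397 0.2591]
bblack [0.3692 0.2338] [0.3638 0.2411]
vial [0.3987 0.3498] [0.3964 0.3558]
cred [0.6518 0.2679] [0.6449 0.2751]
cblue [0.5748 0.2797] [0.5681 0.2862]
cblack [0.6399 0.1913] 
cgrey [0.5638 0.2029] 
tTL [0.5993 0.4145] [0.6015 0.4148]
tTR [0.5979 0.3653] 
tBL [0.469  0.4205] [0.4588 0.4264]
tBR [0.4654 0.3718] [0.4608 0.3786]
[[-0.954  0.298 -0.   ]
 [ 0.298  0.954 -0.002]
 [-0.    -0.002 -1.   ]]
```

```bash
python3 -m crank '[[0,0,0.2,0,1],[0,0,0.2,0,1],[0,0,0.2,0,1],[0,0,0.2,0,1],[0,0,0.2,0,1],[0.09,-0.175,0,-0.15,1],[0.09,-0.175,0,-0.15,1],[0.09,-0.175,0,-0.15,1]]' && python3 -m crank '[[0.09,-0.175,0,-0.15,1],[0.09,-0.175,0,-0.15,1],[0.09,-0.175,0,-0.05,1],[0.09,-0.175,0,0,1],[0.09,-0.175,0,0,1],[0.09,-0.175,0,0,1],[0.09,-0.175,0,0,1],[0,0,0,0,1]]'; python3 - <<'E'
from h import *
o=r.get_obs();m=r.camera_model('wrist');cv2.imwrite("pics/w1.png",r.grab_frame('wrist'))
R=cv2.Rodrigues(o['orientation'])[0];print(o['clock'],o['tcp_pos'],R.round(3)[:,1],o['joints'].round(2) if hasattr(o['joints'],'round') else o['joints'])
print(-m['R'].T@m['t'],m['fx'])
for n,z in(('blue',(.4425,.2542,.077)),('red',(.423,.1596,.072)),('blk',(.3692,.2338,.085)),('vial',(.399,.35,.047)),('cb',(.5748,.28,.032))):print(n,proj(m,z).round())
E
```

```text
clock: 0.77
tcp_pos: [0.2556, 0.5384, 0.4314]
orientation: [1.019, 2.972, 0.001]
contact_force: [1.1, 1.2, -0.7]
grip_width: 0.0856
gripper_force: 0.0
clock: 1.43
tcp_pos: [0.3855, 0.2862, 0.4318]
orientation: [1.427, 2.797, -0.001]
contact_force: [0.7, 0.1, -0.8]
grip_width: 0.0858
gripper_force: 0.0
1.4333 [0.38553471 0.28615335 0.43178922] [0.809 0.587 0.001] [-1.09 -0.    0.33  1.72  0.    1.42 -0.14]
[0.34407039 0.34389852 0.57429437] 320.6508581583867
blue [270. 185.]
red [227. 222.]
blk [225. 169.]
vial [283. 118.]
cb [337. 209.]
```

View picture.

View pics/w1.png

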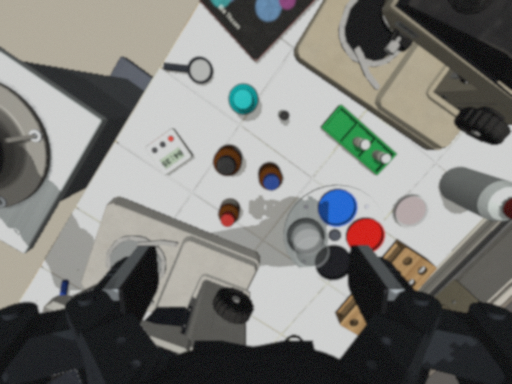

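The wrist view shows the blue cap (271,182), red cap (228,219), black cap (226,164), vial (284,115), and cups blue (338,207), red (365,235) and black (334,262). I'll measure them more closely here.

```bash
python3 - <<'E'
import cv2
a=cv2.imread("pics/w1.png")[95:290,205:415]
cv2.imwrite("pics/w1c.png",cv2.resize(a,None,fx=3,fy=3,interpolation=cv2.INTER_CUBIC))
E
```

```text
(no output)
```

View pics/w1c.png

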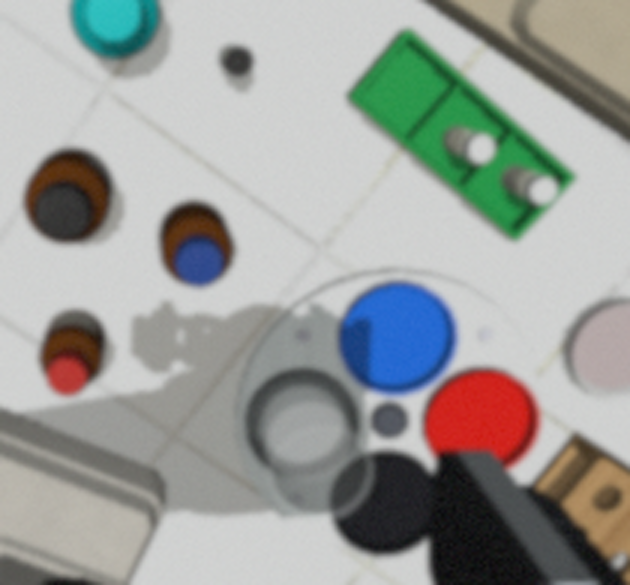

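```bash
python3 - <<'E'
from h import *
m=r.camera_model('wrist')
T=lambda x,y,z:ray(m,(x+.5)/3-.5+205,(y+.5)/3-.5+95,z)[:2].round(4)
for n,a,z in [('bred',(68,374),.072),('bblue',(200,260),.077),('bblack',(64,211),.085),('vial',(237,60),.047),
 ('cred',(482,419),.032),('cblue',(398,336),.032),('cblack',(384,502),.032),('cgrey',(301,423),.032),
 ('t1',(407,30),.018),('t2',(574,179),.018),('t3',(515,239),.018),('t4',(349,96),.018)]: print(n,T(*a,z))
E
```

```text
bred [0.4198 0.1683]
bblue [0.4387 0.2646]
bblack [0.3648 0.2453]
vial [0.3942 0.3588]
cred [0.6463 0.279 ]
cblue [0.5704 0.2895]
cblack [0.6343 0.2007]
cgrey [0.559  0.2118]
t1 [0.4637 0.4283]
t2 [0.5965 0.4219]
t3 [0.5929 0.3751]
t4 [0.4606 0.3813]
```

```bash
python3 -m crank '[[-0.05,-0.1,-0.1,0,1],[-0.055,-0.105,-0.1,0,1],[0,0,-0.2,0,1],[0,0,-0.2,0,1],[0,0,-0.2,0,1],[0,0,-0.2,0,1],[0,0,-0.2,0,1],[0,0,0,0,1]]' 60; python3 - <<'E'
from h import *
o=r.get_obs();m=r.camera_model('wrist');f=r.grab_frame('wrist');cv2.imwrite("pics/w2.png",f)
print(o['clock'],o['tcp_pos'],-m['R'].T@m['t'],proj(m,(.3648,.2453,.085)),proj(m,o['tcp_pos']))
E
```

```text
clock: 2.15
tcp_pos: [0.3558, 0.2508, 0.1851]
orientation: [-1.406, -2.805, 0.019]
contact_force: [-0.5, -1.1, 1.3]
grip_width: 0.0847
gripper_force: 0.0
2.15 [0.35583941 0.2507876  0.18508834] [0.31500248 0.30915213 0.32749183] [259.16935502 205.58117195] [252.35228956 251.52659241]
```

View pics/w2.png

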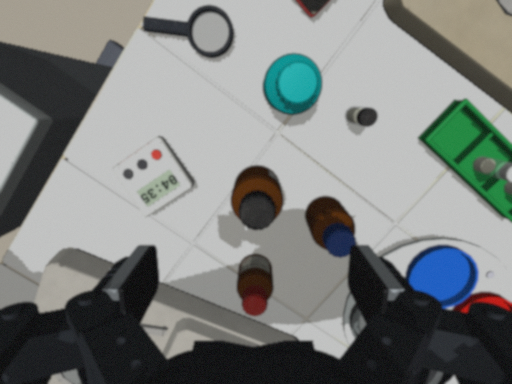

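Here the cap tops are at black (257,211), red (254,303), blue (339,239) and vial (366,117).

```bash
python3 - <<'E'
from h import *
o=r.get_obs();m=r.camera_model('wrist');print(o['tcp_pos'],cv2.Rodrigues(o['orientation'])[0].round(3).tolist())
for n,a,z in [('bred',(254,303),.072),('bblue',(339,239),.077),('bblack',(257,211),.085),('vial',(366,117),.047)]: print(n,ray(m,*a,z).round(4))
E
```

```text
[0.35764553 0.25200296 0.18854495] [[-0.598, 0.802, -0.006], [0.802, 0.598, -0.007], [-0.002, -0.009, -1.0]]
bred [0.4242 0.1631 0.072 ]
bblue [0.4423 0.2609 0.077 ]
bblack [0.369  0.2412 0.085 ]
vial [0.4007 0.3553 0.047 ]
```

```bash
python3 -m crank '[[0,0,0,0,1],[0,0,0,0,1],[0,0,0,0,1]]'; python3 - <<'E'
from h import *
m=r.camera_model('wrist');f=r.grab_frame('wrist');cv2.imwrite("pics/w3.png",f)
hs=cv2.cvtColor(f,cv2.COLOR_BGR2HSV)
def cen(mask,box):
    x0,y0,x1,y1=box;k=np.zeros_like(mask);k[y0:y1,x0:x1]=mask[y0:y1,x0:x1]
    n,l,st,c=cv2.connectedComponentsWithStats(k);i=1+np.argmax(st[1:,4]);return c[i],st[i]
red=cv2.inRange(hs,(172,120,60),(180,255,255))|cv2.inRange(hs,(0,170,100),(4,255,255));blue=cv2.inRange(hs,(105,100,40),(125,255,255));dark=cv2.inRange(f,(0,0,0),(75,75,75))&cv2.inRange(hs,(0,0,0),(180,90,75))
for n,k,b,z in(('red',red,(220,260,290,330),.072),('blue',blue,(310,190,370,270),.077),('black',dark,(225,180,290,240),.085),('vial',dark,(340,95,390,135),.047)):
    c,s=cen(k,b);print(n,c.round(1),s,ray(m,*c,z).round(4))
print(r.get_obs()['tcp_pos'])
E
```

```text
clock: 2.45
tcp_pos: [0.3615, 0.2548, 0.1937]
orientation: [1.41, 2.807, 0.007]
contact_force: [-0.3, 0.3, 0.2]
grip_width: 0.0852
gripper_force: 0.0
red [244.6 300. ] [235 293  21  15 190] [0.422  0.1617 0.072 ]
blue [325.9 235.1] [312 220  29  31 702] [0.4385 0.2595 0.077 ]
black [246.  207.1] [228 189  37  37 997] [0.3656 0.2409 0.085 ]
vial [351.3 116.2] [343 109  18  16 232] [0.3971 0.3533 0.047 ]
[0.36135961 0.2545258  0.19340678]
```

```bash
python3 -m crank '[[0.02,-0.07,0,0,1],[0,0,-0.15,0,1],[0,0,-0.15,0,1],[0,0,-0.15,0,1],[0,0,0,0,1],[0,0,0,0,1]]'
```

```text
clock: 3.0
tcp_pos: [0.3642, 0.2391, 0.1017]
orientation: [-1.411, -2.807, 0.002]
contact_force: [-0.1, -0.1, -0.7]
grip_width: 0.0856
gripper_force: 0.0
```

```bash
python3 -m crank '[[0.01,0.01,-0.11,0,1],[0,0,-0.11,0,1],[0,0,0,0,1],[0,0,0,0,1]]' 50 && python3 -m crank '[[0,0,0,0,-1],[0,0,0,0,-1],[0,0,0,0,-1],[0,0,0,0,-1],[0,0,0,0,-1],[0,0,0,0,-1],[0,0,0,0,-1],[0,0,0,0,-1]]' 50
```

```text
clock: 3.33
tcp_pos: [0.3669, 0.2418, 0.0588]
orientation: [1.411, 2.807, 0.002]
contact_force: [-0.5, 0.6, -0.3]
grip_width: 0.0858
gripper_force: 0.0
clock: 4.0
tcp_pos: [0.3666, 0.2416, 0.058]
orientation: [-1.411, -2.807, -0.001]
contact_force: [-2.4, -1.0, 9.4]
grip_width: 0.0277
gripper_force: 48.6
```

```bash
python3 -m crank '[[0,0,0.05,0,-1],[0,0,0.1,0,-1],[0,0,0.1,0,-1],[0,0,0,0,-1],[0,0,0,0,-1]]'; python3 - <<'E'
from h import *
f=r.grab_frame('scene')[130:290,130:330];cv2.imwrite("pics/s2.png",cv2.resize(f,None,fx=3.5,fy=3.5,interpolation=cv2.INTER_CUBIC))
E
```

```text
clock: 4.42
tcp_pos: [0.3668, 0.2419, 0.1083]
orientation: [1.41, 2.807, 0.004]
contact_force: [-0.2, 0.8, -1.2]
grip_width: 0.028
gripper_force: 49.8
```

View pics/s2.png

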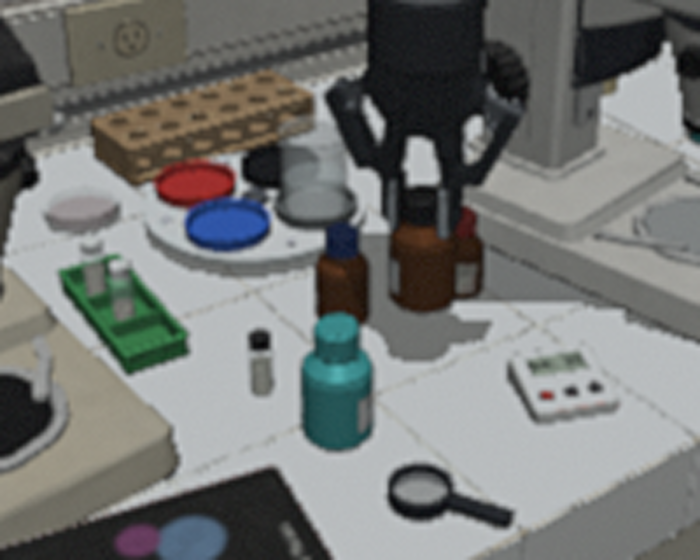

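The black bottle is held upright, about 50 mm up, and nothing else is disturbed. Next I'll carry it high over to the black cup.

```bash
python3 -m crank '[[0,0,0.18,0,-1],[0,0,0.18,0,-1],[0,0,0.18,0,-1],[0.11,-0.02,0,0,-1],[0.15,-0.02,0,0,-1],[0.15,-0.02,0,0,-1],[0.15,-0.02,0,0,-1],[0.15,-0.02,0,0,-1]]' && python3 -m crank '[[0.15,-0.03,0,0,-1],[0.15,-0.03,0,0,-1],[0.15,-0.03,0,0,-1],[0.11,-0.02,0,0,-1],[0.1,-0.01,0,0,-1],[0.05,0,0,0,-1],[0,0,0,0,-1],[0,0,0,0,-1]]';python3 - <<'E'
from h import *
o=r.get_obs();m=r.camera_model('wrist');f=r.grab_frame('wrist');s=r.grab_frame('scene')
cv2.imwrite("pics/p3.png",np.hstack([cv2.resize(f[60:],(400,253)),cv2.resize(s,(400,300))[:253]]))
print(o['clock'],o['tcp_pos'],o['joints'])
c=r.camera_model('wrist');np.savez('w4.npz',**m)
for n,X in(('red',(.648,.275,.032)),('blue',(.571,.286,.032)),('black',(.636,.198,.032)),('grey',(.56,.208,.032))):print(n,proj(m,X))
cv2.imwrite('pics/w4.png',f)
E
```

```text
clock: 5.13
tcp_pos: [0.5089, 0.2208, 0.214]
orientation: [-1.409, -2.806, 0.003]
contact_force: [0.2, 0.1, 1.1]
grip_width: 0.0273
gripper_force: 49.9
clock: 5.8
tcp_pos: [0.6496, 0.1969, 0.2134]
orientation: [-1.41, -2.805, 0.004]
contact_force: [-0.1, -0.0, -0.8]
grip_width: 0.0274
gripper_force: 49.8
5.8 [0.64958491 0.19690288 0.21335073] [-0.68793558  0.52959834  0.44024091  1.58335166 -0.24512928  1.08701038
  0.45391705]
red [299.73719147 108.43264517]
blue [242.72166983  47.56904115]
black [243.31761227 163.54832884]
grey [186.69044857 109.74439688]
```

View pics/p3.png

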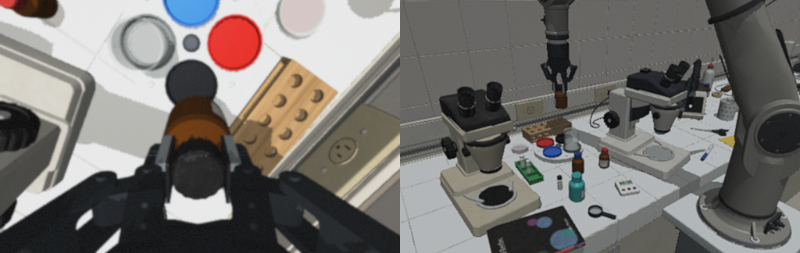

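```bash
python3 - <<'E'
from h import *
f=cv2.imread('pics/w4.png');m=dict(np.load('w4.npz'));hs=cv2.cvtColor(f,cv2.COLOR_BGR2HSV)
red=cv2.inRange(hs,(172,150,60),(180,255,255))|cv2.inRange(hs,(0,150,60),(6,255,255));blue=cv2.inRange(hs,(100,120,60),(120,255,255))
red[:, :240]=0;C=[]
for k in(red,blue):
    c=max(cv2.findContours(k,cv2.RETR_EXTERNAL,cv2.CHAIN_APPROX_NONE)[0],key=cv2.contourArea)
    (x,y),q,a=cv2.fitEllipse(cv2.convexHull(c));print((x,y),q);C.append(ray(m,x,y,.032)[:2]);print(C[-1])
d=C[0]-C[1];print(np.hypot(*d));mid=(C[0]+C[1])/2;p=np.array([d[1],-d[0]])/2
ctr=mid+(p if (mid+p)[0]>0 and (mid+p)[1]<mid[1] else -p);print('ctr',ctr,'black',2*ctr-C[1],'grey',2*ctr-C[0],'ang red',np.degrees(np.arctan2(*(C[0]-ctr)[::-1])))
print(proj(m,[*ctr,.025]))
E
```

```text
(300.09625244140625, 114.24980163574219) (67.8580322265625, 71.83673095703125)
[0.65175708 0.27091025]
(244.1283416748047, 53.720523834228516) (72.96662139892578, 79.54549407958984)
[0.57517847 0.28250722]
0.07745175033865948
ctr [0.60766929 0.23841943] black [0.64016012 0.19433164] grey [0.5635815 0.2059286] ang red 36.38863604548564
[244.51967151 113.71813949]
```

```bash
python3 -m crank '[[-0.053,-0.01,0,0,-1],[0,0,-0.12,0,-1],[0,0,-0.15,0,-1],[0,0,-0.15,0,-1],[0,0,-0.12,0,-1],[0,0,0,0,-1],[0,0,0,0,-1],[0,0,0,0,-1]]'
```

```text
clock: 6.57
tcp_pos: [0.6403, 0.1957, 0.109]
orientation: [1.409, 2.806, 0.002]
contact_force: [0.0, -0.6, -0.3]
grip_width: 0.0276
gripper_force: 49.9
```

```bash
python3 -m crank '[[-0.006,0,-0.06,0,-1],[0,0,-0.055,0,-1],[0,0,0,0,-1],[0,0,0,0,-1],[0,0,-0.01,0,-1],[0,0,0,0,-1],[0,0,0,0,-1]]'
```

```text
clock: 7.15
tcp_pos: [0.6387, 0.1953, 0.0825]
orientation: [1.41, 2.807, 0.001]
contact_force: [-0.8, -0.2, -1.0]
grip_width: 0.0275
gripper_force: 49.9
```

```bash
python3 -m crank '[[0,0,-0.01,0,-1],[0,0,0,0,-1],[0,0,0,0,-1]]';python3 -m crank '[[0,0,-0.007,0,-1],[0,0,0,0,-1],[0,0,0,0,-1]]'
```

```text
clock: 7.4
tcp_pos: [0.6394, 0.1956, 0.0812]
orientation: [1.41, 2.806, 0.003]
contact_force: [0.0, -0.9, 4.2]
grip_width: 0.0277
gripper_force: 50.3
clock: 7.65
tcp_pos: [0.6402, 0.1962, 0.0811]
orientation: [1.409, 2.805, 0.006]
contact_force: [-1.1, 0.3, 11.4]
grip_width: 0.0278
gripper_force: 50.9
```

```bash
python3 -m crank '[[0,0,0.008,0,-1],[0,0,0,0,-1],[0,0,0,0,-0.2],[0,0,0,0,-0.1],[0,0,0,0,0],[0,0,0,0,0.1],[0,0,0,0,0.1]]' && python3 -m crank '[[0,0,0.1,0,0.1],[0,0,0.15,0,0.1],[0,0,0.2,0,0.1],[0,0,0.2,0,0.5],[0,0,0,0,1],[0,0,0,0,1],[0,0,0,0,1]]';python3 - <<'E'
from h import *
o=r.get_obs();m=r.camera_model('wrist');f=r.grab_frame('wrist');np.savez('w5.npz',**m)
cv2.imwrite('pics/w5.png',f);print(o['clock'],o['tcp_pos'])
E
```

```text
clock: 8.23
tcp_pos: [0.6382, 0.1952, 0.0801]
orientation: [-1.41, -2.807, 0.001]
contact_force: [-0.5, 0.2, -0.3]
grip_width: 0.0467
gripper_force: 0.0
clock: 8.82
tcp_pos: [0.638, 0.1953, 0.2101]
orientation: [-1.41, -2.807, 0.0]
contact_force: [-0.9, -0.2, 0.2]
grip_width: 0.0858
gripper_force: 0.0
8.8167 [0.63801328 0.19533215 0.21007016]
```

View pics/w5.png

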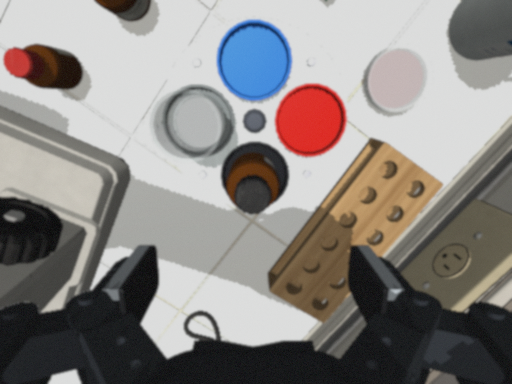

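The black bottle stands in the black cup (cap 252,194) and the rest is in place. I'll check the carousel angle and calibrate the vision bias on this bottle.

```bash
cat >> h.py <<'E'
def cups(f,m):
    hs=cv2.cvtColor(f,cv2.COLOR_BGR2HSV)
    red=cv2.inRange(hs,(172,150,60),(180,255,255))|cv2.inRange(hs,(0,150,60),(6,255,255));blue=cv2.inRange(hs,(100,120,60),(120,255,255))
    C=[]
    for k in(red,blue):
        c=max(cv2.findContours(k,cv2.RETR_EXTERNAL,cv2.CHAIN_APPROX_NONE)[0],key=cv2.contourArea)
        (x,y),q,a=cv2.fitEllipse(cv2.convexHull(c));C.append(ray(m,x,y,.032)[:2])
    d=C[0]-C[1];p=np.array([d[1],-d[0]])/2;mid=(C[0]+C[1])/2
    ctr=min(mid+p,mid-p,key=lambda q:q[1])
    return C[0].round(4),C[1].round(4),ctr.round(4),np.degrees(np.arctan2(*d[::-1])).round(2),np.hypot(*d).round(4)
E
python3 - <<'E'
from h import *
for i in '45':
    f=cv2.imread(f'pics/w{i}.png');m=dict(np.load(f'w{i}.npz'));print(cups(f,m))
print(ray(m,252.5,194.5,.108),ray(m,18.5,61.5,.072))
E
```

```text
(array([0.6518, 0.2709]), array([0.5752, 0.2825]), array([0.6077, 0.2384]), np.float64(-8.61), np.float64(0.0775))
(array([0.6513, 0.2715]), array([0.5746, 0.2821]), array([0.6076, 0.2384]), np.float64(-7.89), np.float64(0.0774))
[0.63842349 0.19457388 0.108     ] [0.42410706 0.16270256 0.072     ]
```

```bash
python3 -m crank '[[-0.165,0.055,0,0,1],[-0.165,0.055,0,0,1],[-0.165,0.055,0,0,1],[-0.165,0.055,0,0,1],[-0.165,0.055,0,0,1],[-0.165,0.05,0,0,1],[0,0,0,0,1],[0,0,0,0,1]]' && python3 -m crank '[[0,0,-0.15,0,1],[0,0,-0.15,0,1],[0,0,-0.15,0,1],[0,0,-0.1,0,1],[0,0,0,0,1],[0,0,0,0,1]]'
python3 - <<'E'
from h import *
t=r.camera_model('top');print(ray(t,287,205,.33),ray(t,318,190,.33),ray(t,275,190,.2))
E
```

```text
clock: 9.53
tcp_pos: [0.4379, 0.2609, 0.2092]
orientation: [-1.404, -2.808, 0.004]
contact_force: [0.6, -1.0, 0.6]
grip_width: 0.0854
gripper_force: 0.0
clock: 10.03
tcp_pos: [0.4407, 0.2589, 0.0994]
orientation: [-1.412, -2.806, 0.006]
contact_force: [0.2, 0.6, 1.4]
grip_width: 0.0852
gripper_force: 0.0
[0.43219021 0.06572963 0.33      ] [ 0.46794803 -0.00571405  0.33      ] [0.48189213 0.08360077 0.2       ]
```

Positioned over the blue bottle, so I'll go down to TCP z 0.055, close and lift.

```bash
python3 -m crank '[[0,0.005,-0.11,0,1],[0,0,-0.11,0,1],[0,0,0,0,1],[0,0,0,0,1]]' 50 && python3 -m crank '[[0,0,0,0,-1],[0,0,0,0,-1],[0,0,0,0,-1],[0,0,0,0,-1],[0,0,0,0,-1],[0,0,0,0,-1],[0,0,0,0,-1],[0,0,0,0,-1]]' 50
```

```text
clock: 10.37
tcp_pos: [0.4411, 0.261, 0.0572]
orientation: [1.411, 2.807, -0.001]
contact_force: [1.0, -0.4, 0.1]
grip_width: 0.0854
gripper_force: 0.0
clock: 11.03
tcp_pos: [0.4408, 0.2615, 0.0573]
orientation: [1.411, 2.807, 0.001]
contact_force: [-2.0, -1.6, 7.1]
grip_width: 0.0232
gripper_force: 48.6
```

```bash
python3 -m crank '[[0,0,0.1,0,-1],[0,0,0.2,0,-1],[0,0,0.2,0,-1],[0,0,0.2,0,-1],[0.1,0.02,0.05,0,-1],[0.15,0.02,0,0,-1],[0.15,0.02,0,0,-1],[0.15,0.03,0,0,-1]]' && python3 -m crank '[[0.12,0.02,0,0,-1],[0,0,0,0,-1],[0,0,0,0,-1],[0,0,0,0,-1]]'; python3 - <<'E'
from h import *
o=r.get_obs();m=r.camera_model('wrist');f=r.grab_frame('wrist');np.savez('w6.npz',**m)
cv2.imwrite('pics/w6.png',f);print(o['clock'],o['tcp_pos'])
E
```

```text
clock: 11.7
tcp_pos: [0.5515, 0.2794, 0.2073]
orientation: [1.41, 2.808, 0.002]
contact_force: [0.2, -0.2, -1.2]
grip_width: 0.0226
gripper_force: 49.5
clock: 12.03
tcp_pos: [0.5735, 0.283, 0.206]
orientation: [-1.41, -2.806, 0.002]
contact_force: [-0.1, 0.6, -0.9]
grip_width: 0.023
gripper_force: 49.5
12.0333 [0.57354566 0.28297491 0.20598649]
```

View pics/w6.png

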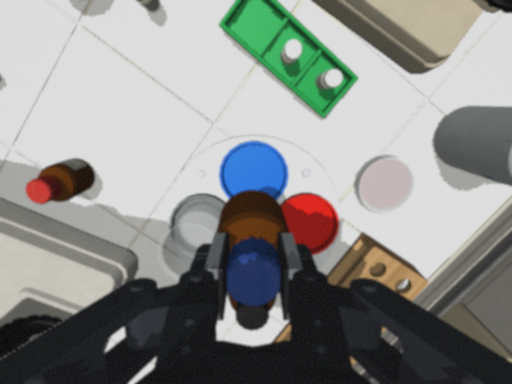

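The blue bottle hangs upright above the blue cup. The tray's free bay shows at (254,28).

```bash
python3 -m crank '[[0.007,0,-0.1,0,-1],[0,0,-0.15,0,-1],[0,0,-0.15,0,-1],[0,0,-0.1,0,-1],[0,0,-0.06,0,-1],[0,0,-0.05,0,-1],[0,0,0,0,-1],[0,0,0,0,-1]]' && python3 -m crank '[[0,0,0,0,-1],[0,0,-0.008,0,-1],[0,0,0,0,-1]]'
python3 - <<'E'
from h import *
m=dict(np.load('w6.npz'))
for n,p,z in(('tR',(357,76),.018),('tB',(324,118),.018),('tL',(220,23),.018),('wall1a',(284,27),.018),('wall1b',(249,61),.018),('vcap',(40,190),.072),('w',(292.5,46.5),.047),('w2',(332.5,75.5),.047)):print(n,ray(m,*p,z).round(4))
E
```

```text
clock: 12.75
tcp_pos: [0.576, 0.2835, 0.0852]
orientation: [1.41, 2.807, 0.001]
contact_force: [0.1, -0.1, 0.1]
grip_width: 0.0228
gripper_force: 49.5
clock: 13.0
tcp_pos: [0.5764, 0.2836, 0.0838]
orientation: [1.41, 2.807, 0.002]
contact_force: [0.3, -0.8, -0.4]
grip_width: 0.0233
gripper_force: 49.5
tR [0.5984 0.4185 0.018 ]
tB [0.5984 0.3689 0.018 ]
tL [0.465  0.3772 0.018 ]
wall1a [0.515  0.4101 0.018 ]
wall1b [0.5063 0.3668 0.018 ]
vcap [0.424 0.164 0.072]
w [0.5318 0.3963 0.047 ]
w2 [0.5749 0.399  0.047 ]
```

```bash
python3 -m crank '[[-0.003,0,-0.01,0,-1],[0,0,0,0,-1],[0,0,0,0,-1]]' && python3 -m crank '[[0,0,-0.01,0,-1],[0,0,0,0,-1],[0,0,0,0,-1]]'
```

```text
clock: 13.25
tcp_pos: [0.5751, 0.2833, 0.0809]
orientation: [-1.41, -2.807, 0.0]
contact_force: [-0.9, 0.5, -0.9]
grip_width: 0.0227
gripper_force: 49.5
clock: 13.5
tcp_pos: [0.5769, 0.2838, 0.0804]
orientation: [1.41, 2.805, 0.005]
contact_force: [0.6, -0.3, 5.5]
grip_width: 0.0232
gripper_force: 50.2
```

```bash
python3 -m crank '[[0,0,0.005,0,-1],[0,0,0,0,-1],[0,0,0,0,-0.3],[0,0,0,0,-0.2],[0,0,0,0,-0.1],[0,0,0,0,0],[0,0,0,0,0.1],[0,0,0,0,0.1]]' && python3 -m crank '[[0,0,0.1,0,0.1],[0,0,0.15,0,0.1],[0,0,0.2,0,0.1],[0,0,0.2,0,0.4],[0,0,0,0,0.4],[0,0,0,0,0.4]]';python3 - <<'E'
from h import *
o=r.get_obs();m=r.camera_model('wrist');f=r.grab_frame('wrist');np.savez('w7.npz',**m)
cv2.imwrite('pics/w7.png',f);print(o['clock'],o['tcp_pos'])
E
python3 -m crank '[[-0.15,-0.12,0,0,0.4],[-0.15,-0.12,0,0,0.4],[-0.15,-0.12,0,0,0.4],[-0.15,-0.12,0,0,0.4],[-0.15,-0.12,0,0,0.4],[0,0,0,0,0.4],[0,0,0,0,0.4],[0,0,0,0,0.4]]'
```

```text
clock: 14.17
tcp_pos: [0.5752, 0.2833, 0.0798]
orientation: [-1.41, -2.807, 0.0]
contact_force: [0.1, -0.0, -0.7]
grip_width: 0.047
gripper_force: 0.0
clock: 14.67
tcp_pos: [0.5769, 0.2839, 0.2128]
orientation: [1.409, 2.805, 0.008]
contact_force: [0.2, 0.3, -1.1]
grip_width: 0.0596
gripper_force: 0.0
14.6667 [0.57690804 0.28393139 0.21284616]
clock: 15.38
tcp_pos: [0.4251, 0.1636, 0.2094]
orientation: [-1.41, -2.807, 0.001]
contact_force: [0.5, 0.2, -0.0]
grip_width: 0.0597
gripper_force: 0.0
```

View pics/w7.png

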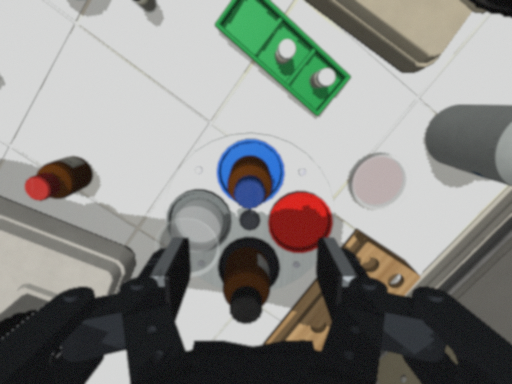

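Blue (249,190) and black (245,303) both stand in their cups. Next is the red bottle.

```bash
python3 - <<'E'
from h import *
f=cv2.imread('pics/w7.png');m=dict(np.load('w7.npz'))
print(cups(f,m),ray(m,249.5,190.5,.1).round(4),ray(m,245.5,303.5,.108).round(4),ray(m,38.5,187.5,.072).round(4))
E
python3 -m crank '[[-0.005,-0.003,-0.15,0,0.4],[0,0,-0.15,0,0.4],[0,0,-0.15,0,0.4],[0,0,-0.12,0,0.4],[0,0,-0.1,0,0.4],[0,0,-0.1,0,0.4],[0,0,0,0,0.4],[0,0,0,0,0.4]]' 50
```

```text
(array([0.6512, 0.271 ]), array([0.5753, 0.2834]), array([0.607 , 0.2392]), np.float64(-9.3), np.float64(0.0769)) [0.5757 0.2822 0.1   ] [0.6337 0.1978 0.108 ] [0.424  0.1634 0.072 ]
clock: 16.05
tcp_pos: [0.4243, 0.1627, 0.0548]
orientation: [-1.409, -2.807, 0.004]
contact_force: [-0.7, -0.6, 0.2]
grip_width: 0.0598
gripper_force: 0.0
```

```bash
python3 -m crank '[[0,0,0,0,-1],[0,0,0,0,-1],[0,0,0,0,-1],[0,0,0,0,-1],[0,0,0,0,-1],[0,0,0,0,-1],[0,0,0,0,-1]]' 50 && python3 -m crank '[[0,0,0.1,0,-1],[0,0,0.2,0,-1],[0,0,0.2,0,-1],[0,0,0.2,0,-1],[0,0,0.1,0,-1],[0,0,0,0,-1]]'
```

```text
clock: 16.63
tcp_pos: [0.425, 0.1631, 0.0571]
orientation: [1.41, 2.806, 0.003]
contact_force: [-1.2, 0.2, 6.2]
grip_width: 0.0201
gripper_force: 48.7
clock: 17.13
tcp_pos: [0.427, 0.164, 0.221]
orientation: [1.409, 2.804, 0.015]
contact_force: [1.0, 0.2, -1.7]
grip_width: 0.02
gripper_force: 49.3
```

```bash
python3 -m crank '[[0.15,0.075,0,0,-1],[0.16,0.075,0,0,-1],[0.16,0.075,0,0,-1],[0.16,0.075,0,0,-1],[0.16,0.08,0,0,-1],[0.16,0.08,0,0,-1],[0.16,0.075,0,0,-1],[0,0,0,0,-1]]' && python3 -m crank '[[0,0,0,0,-1],[0,0,0,0,-1]]'; python3 - <<'E'
from h import *
o=r.get_obs();m=r.camera_model('wrist');f=r.grab_frame('wrist')
cv2.imwrite('pics/w8.png',f);print(o['clock'],o['tcp_pos'],proj(m,(.6515,.271,.032)))
hs=cv2.cvtColor(f,cv2.COLOR_BGR2HSV)
red=cv2.inRange(hs,(172,150,60),(180,255,255))|cv2.inRange(hs,(0,150,60),(6,255,255))
n,l,st,c=cv2.connectedComponentsWithStats(red);print([(st[i],c[i].round()) for i in range(1,n) if st[i,4]>100])
E
```

```text
clock: 17.8
tcp_pos: [0.6499, 0.2728, 0.2134]
orientation: [1.406, 2.807, 0.0]
contact_force: [-0.6, 0.3, -1.8]
grip_width: 0.0195
gripper_force: 49.4
clock: 17.97
tcp_pos: [0.6455, 0.269, 0.2146]
orientation: [-1.41, -2.806, 0.003]
contact_force: [-1.0, -0.6, -0.6]
grip_width: 0.0199
gripper_force: 49.4
17.9667 [0.64550042 0.26897556 0.21460281] [259.00857532 173.67182623]
[(array([503,  58,   9,  37, 235], dtype=int32), array([508.,  77.])), (array([ 227,  143,   65,   59, 2698], dtype=int32), array([260., 170.])), (array([ 230,  229,   47,   61, 2299], dtype=int32), array([253., 259.]))]
```

```bash
python3 -m crank '[[0.03,0.01,-0.1,0,-1],[0,0,-0.15,0,-1],[0,0,-0.15,0,-1],[0,0,-0.12,0,-1],[0,0,-0.08,0,-1],[0,0,-0.03,0,-1],[0,0,0,0,-1],[0,0,0,0,-1]]' && python3 -m crank '[[0,0,0,0,-1],[0,0,-0.01,0,-1],[0,0,0,0,-1]]'
```

```text
clock: 18.68
tcp_pos: [0.6524, 0.2716, 0.0911]
orientation: [1.41, 2.807, 0.001]
contact_force: [-0.5, 0.2, -0.9]
grip_width: 0.0202
gripper_force: 49.4
clock: 18.93
tcp_pos: [0.6528, 0.2719, 0.0889]
orientation: [1.41, 2.806, 0.002]
contact_force: [0.5, 0.2, -1.1]
grip_width: 0.0204
gripper_force: 49.4
```

```bash
python3 -m crank '[[0,0,-0.02,0,-1],[0,0,0,0,-1],[0,0,0,0,-1]]' && python3 -m crank '[[0,0,-0.015,0,-1],[0,0,0,0,-1],[0,0,0,0,-1]]'&& python3 -m crank '[[0,0,-0.01,0,-1],[0,0,0,0,-1],[0,0,0,0,-1]]'
```

```text
clock: 19.18
tcp_pos: [0.6521, 0.2717, 0.0837]
orientation: [-1.41, -2.807, 0.001]
contact_force: [0.3, 1.4, -1.4]
grip_width: 0.0198
gripper_force: 49.4
clock: 19.43
tcp_pos: [0.6522, 0.2717, 0.0807]
orientation: [-1.41, -2.807, 0.0]
contact_force: [0.0, 0.2, -0.4]
grip_width: 0.0201
gripper_force: 49.4
clock: 19.68
tcp_pos: [0.653, 0.2713, 0.0803]
orientation: [1.411, 2.806, 0.001]
contact_force: [-1.9, -1.5, 7.2]
grip_width: 0.0201
gripper_force: 50.3
```

```bash
python3 -m crank '[[0,0,0.007,0,-1],[0,0,0,0,-1],[0,0,0,0,-0.3],[0,0,0,0,-0.2],[0,0,0,0,-0.1],[0,0,0,0,0],[0,0,0,0,0.1],[0,0,0,0,0.1]]' && python3 -m crank '[[0,0,0.1,0,0.1],[0,0,0.15,0,0.1],[0,0,0.2,0,0.1],[0,0,0.2,0,0.2],[0,0,0,0,0.2],[0,0,0,0,0.2]]' && python3 -m crank '[[-0.16,0.05,0,0.139,0.2],[-0.16,0.05,0,0.139,0.2],[-0.16,0.05,0,0.139,0.2],[-0.16,0.05,0,0.139,0.2],[-0.16,0.05,0,0.139,0.2],[-0.16,0.05,0,0.139,0.2],[-0.16,0.05,0,0.139,0.2],[-0.15,0.05,0,0.139,0.2]]' && python3 -m crank '[[0,0,0,0,0.2],[0,0,0,0,0.2],[0,0,0,0,0.2],[0,0,0,0,0.2],[0,0,0,0,0.2]]'; python3 - <<'E'
from h import *
o=r.get_obs();m=r.camera_model('wrist');f=r.grab_frame('wrist');np.savez('w9.npz',**m);s=r.grab_frame('scene');t=r.grab_frame('top');cv2.imwrite('pics/t9.png',t);cv2.imwrite('pics/s9.png',s)
cv2.imwrite('pics/w9.png',f);print(o['tcp_pos'],cv2.Rodrigues(o['orientation'])[0][:,1])
cv2.imwrite('pics/m9.png',np.hstack([cv2.resize(f,(400,300)),cv2.resize(s[130:280,140:340],(400,300),interpolation=cv2.INTER_CUBIC)]))
print(proj(m,(.398,.354,.047)))
E
```

```text
clock: 20.35
tcp_pos: [0.6523, 0.2717, 0.0802]
orientation: [1.41, 2.807, 0.0]
contact_force: [-0.1, 0.6, -0.3]
grip_width: 0.0469
gripper_force: 0.0
clock: 20.85
tcp_pos: [0.6541, 0.2721, 0.2138]
orientation: [1.409, 2.804, 0.008]
contact_force: [-0.4, 0.6, -0.5]
grip_width: 0.0513
gripper_force: 0.0
clock: 21.52
tcp_pos: [0.3956, 0.3515, 0.2091]
orientation: [-0.081, -3.139, 0.002]
contact_force: [0.3, 0.6, -0.4]
grip_width: 0.0516
gripper_force: 0.0
clock: 21.93
tcp_pos: [0.3994, 0.3509, 0.2099]
orientation: [0.095, 3.14, -0.001]
contact_force: [0.6, -0.6, 0.4]
grip_width: 0.0512
gripper_force: 0.0
[0.39935782 0.35091029 0.20994322] [ 6.03436579e-02  9.98177377e-01 -7.52557949e-04]
[255.46035327 174.10850793]
```

View pics/m9.png

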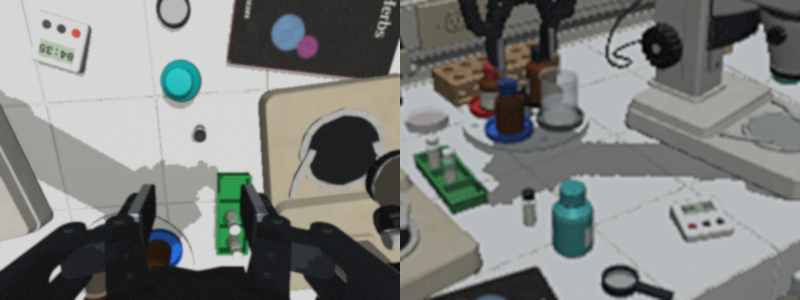

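All three bottles stand in their own cups, the turquoise one is untouched, and the vial cap is at (256,174), exactly as predicted. Next is the vial.

```bash
python3 -m crank '[[-0.007,0.016,-0.15,0,0.2],[0,0,-0.15,0,0.2],[0,0,-0.15,0,0.2],[0,0,-0.15,0,0.2],[0,0,-0.15,0,0.2],[0,0,-0.1,0,0.2],[0,0,-0.08,0,0.2],[0,0,0,0,0.2]]' 30 && python3 -m crank '[[0,0,0,0,0.2],[0,0,0,0,0.2]]'; python3 - <<'E'
from h import *
m=dict(np.load('w9.npz'))
for p in((218,173),(249,173),(218,252)):print(ray(m,p[0]*1.28,p[1]*1.28,.018).round(4))
print(proj(m,(.4888,.4005,.003))/1.28)
E
```

```text
clock: 22.75
tcp_pos: [0.3956, 0.3531, 0.0212]
orientation: [-0.091, -3.137, 0.007]
contact_force: [-0.3, -1.1, 0.5]
grip_width: 0.0511
gripper_force: 0.0
clock: 22.92
tcp_pos: [0.3976, 0.3553, 0.0251]
orientation: [0.091, 3.139, 0.001]
contact_force: [0.4, 0.2, 0.2]
grip_width: 0.0509
gripper_force: 0.0
[0.46   0.3769 0.018 ]
[0.4626 0.421  0.018 ]
[0.5925 0.3719 0.018 ]
[233.54173684 186.35520308]
```

```bash
python3 -m crank '[[0,-0.005,-0.02,0,0.2],[0,0,0,0,0],[0,0,0,0,-0.3],[0,0,0,0,-1],[0,0,0,0,-1],[0,0,0,0,-1],[0,0,0,0,-1],[0,0,0,0,-1]]' 30 && python3 -m crank '[[0,0,0,0,-1],[0,0,0,0,-1]]' && python3 -m crank '[[0,0,0.08,0,-1],[0,0,0.15,0,-1],[0,0,0.15,0,-1],[0,0,0.1,0,-1],[0,0,0,0,-1]]'
```

```text
clock: 23.58
tcp_pos: [0.3971, 0.3542, 0.0208]
orientation: [0.091, 3.14, 0.001]
contact_force: [-0.3, -0.6, 6.1]
grip_width: 0.016
gripper_force: 29.4
clock: 23.75
tcp_pos: [0.3971, 0.3542, 0.0208]
orientation: [0.091, 3.14, 0.001]
contact_force: [-0.9, -0.4, 6.0]
grip_width: 0.0158
gripper_force: 29.4
clock: 24.17
tcp_pos: [0.3989, 0.3558, 0.1203]
orientation: [0.091, 3.136, 0.009]
contact_force: [0.7, 0.7, -0.3]
grip_width: 0.0158
gripper_force: 29.3
```

```bash
python3 -m crank '[[0,0,0,-0.15,-1],[0,0,0,-0.15,-1],[0,0,0,-0.15,-1],[0,0,0,-0.15,-1],[0,0,0,-0.15,-1],[0,0,0,-0.15,-1],[0,0,0,-0.15,-1],[0,0,0,-0.15,-1]]' && python3 -m crank '[[0,0,0,-0.15,-1],[0,0,0,-0.15,-1],[0,0,0,-0.15,-1],[0,0,0,-0.15,-1],[0,0,0,-0.15,-1],[0,0,0,-0.05,-1],[0,0,0,0,-1],[0,0,0,0,-1]]' && python3 -m crank '[[0.11,0.05,0,0,-1],[0.11,0.055,0,0,-1],[0.11,0.055,0,0,-1],[0.12,0.06,0,0,-1],[0,0,0,0,-1],[0,0,0,0,-1],[0,0,0,0,-1]]'; python3 - <<'E'
from h import *
o=r.get_obs();m=r.camera_model('wrist');f=r.grab_frame('wrist');np.savez('w10.npz',**m)
cv2.imwrite('pics/w10.png',f);print(o['tcp_pos'],cv2.Rodrigues(o['orientation'])[0][:,1].round(3))
print(proj(m,(.4888,.4005,.003)),proj(m,o['tcp_pos']))
E
```

```text
clock: 24.83
tcp_pos: [0.3965, 0.3536, 0.1155]
orientation: [-1.514, -2.752, 0.002]
contact_force: [-0.6, 0.1, -0.2]
grip_width: 0.0156
gripper_force: 29.3
clock: 25.5
tcp_pos: [0.3965, 0.3537, 0.1157]
orientation: [2.282, 2.158, -0.001]
contact_force: [1.1, 0.3, -1.3]
grip_width: 0.0157
gripper_force: 29.3
clock: 26.08
tcp_pos: [0.4862, 0.3972, 0.1157]
orientation: [-2.284, -2.157, 0.003]
contact_force: [-1.1, -0.5, 0.1]
grip_width: 0.0159
gripper_force: 29.4
[0.48615074 0.3971702  0.11567966] [ 0.998 -0.057 -0.001]
[256.4014809 185.5744783] [253.26866953 251.53766618]
```

View pics/w10.png

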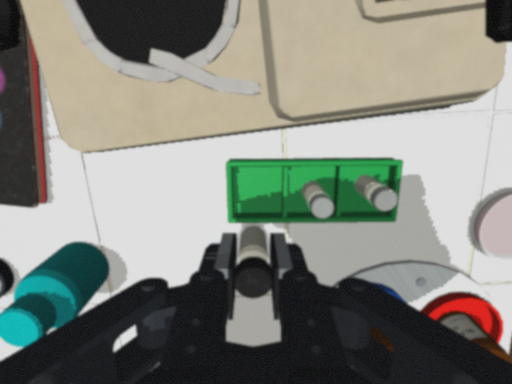

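```bash
python3 - <<'E'
from h import *
m=dict(np.load('w10.npz'))
P=[ray(m,*p,.018)[:2] for p in((227,159),(402,160),(397,222),(229,222))];print(np.round(P,4))
c=np.mean(P,0);ax=(P[1]+P[2]-P[0]-P[3])/2;print(c,np.hypot(*ax),np.degrees(np.arctan2(*ax[::-1])),c-.043*ax/np.hypot(*ax))
E
```

```text
[[0.4678 0.4265]
 [0.6    0.4182]
 [0.5996 0.368 ]
 [0.4653 0.3756]]
[0.53317447 0.39708404] 0.13344366444269928 -3.4032460313189827 [0.4902503  0.39963664]
```

```bash
python3 -m crank '[[0.016,0.014,0,0,-1],[0,0,-0.1,0,-1],[0,0,-0.12,0,-1],[0,0,-0.1,0,-1],[0,0,-0.08,0,-1],[0,0,0,0,-1],[0,0,0,0,-1],[0,0,0,0,-1]]' && python3 -m crank '[[0,0,-0.02,0,-1],[0,0,0,0,-1],[0,0,0,0,-1]]'
```

```text
clock: 26.8
tcp_pos: [0.4905, 0.4011, 0.0374]
orientation: [2.284, 2.157, 0.002]
contact_force: [0.5, 0.2, -0.6]
grip_width: 0.0155
gripper_force: 29.4
clock: 27.05
tcp_pos: [0.4902, 0.401, 0.0329]
orientation: [-2.284, -2.156, -0.001]
contact_force: [0.6, -0.2, -0.4]
grip_width: 0.016
gripper_force: 29.4
```

```bash
python3 -m crank '[[0,0,-0.025,0,-1],[0,0,0,0,-1],[0,0,0,0,-1]]' && python3 -m crank '[[0,0,-0.012,0,-1],[0,0,0,0,-1],[0,0,0,0,-1]]' && python3 -m crank '[[0,0,-0.01,0,-1],[0,0,0,0,-1],[0,0,0,0,-1]]'
```

```text
clock: 27.3
tcp_pos: [0.4899, 0.4006, 0.027]
orientation: [-2.285, -2.156, 0.001]
contact_force: [-0.7, -0.6, -1.0]
grip_width: 0.0157
gripper_force: 29.4
clock: 27.55
tcp_pos: [0.49, 0.4006, 0.0248]
orientation: [2.285, 2.156, -0.0]
contact_force: [0.2, -0.4, -0.5]
grip_width: 0.016
gripper_force: 29.4
clock: 27.8
tcp_pos: [0.4904, 0.4009, 0.0239]
orientation: [-2.285, -2.156, -0.001]
contact_force: [-2.9, -1.4, 7.5]
grip_width: 0.0158
gripper_force: 30.2
```

```bash
python3 -m crank '[[0,0,0.007,0,-1],[0,0,0,0,-1],[0,0,0,0,-0.5],[0,0,0,0,-0.45],[0,0,0,0,-0.4],[0,0,0,0,-0.4],[0,0,0,0,-0.4]]' && python3 -m crank '[[0,0,0.05,0,-0.4],[0,0,0.1,0,-0.4],[0,0,0.2,0,-0.4],[0,0,0.2,0,-0.4],[0,0,0.2,0,-0.4],[-0.1,-0.15,0.1,0,-0.4],[-0.1,-0.15,0,0,-0.4],[0,0,0,0,-0.4]]' && python3 -m crank '[[0,0,0,0,-0.4],[0,0,0,0,-0.4]]'; python3 - <<'E'
from h import *
f=r.grab_frame('wrist');s=r.grab_frame('scene');t=r.grab_frame('top');cv2.imwrite('pics/t11.png',t)
c=lambda a,x,y,w,h:cv2.resize(a[y:y+h,x:x+w],(400,300),interpolation=cv2.INTER_CUBIC)
cv2.imwrite('pics/m11.png',np.vstack([np.hstack([c(f,0,0,512,384),c(s,130,130,180,135)]),np.hstack([c(cv2.imread('pics/top0.png'),150,110,133,100),c(t,150,110,133,100)])]))
E
```

```text
clock: 28.38
tcp_pos: [0.49, 0.4006, 0.0242]
orientation: [2.285, 2.156, -0.0]
contact_force: [0.4, -0.4, -0.2]
grip_width: 0.0257
gripper_force: 0.0
clock: 29.05
tcp_pos: [0.4475, 0.3339, 0.1952]
orientation: [-2.289, -2.149, 0.006]
contact_force: [-0.1, -1.7, -0.8]
grip_width: 0.0253
gripper_force: 0.0
clock: 29.22
tcp_pos: [0.4501, 0.3413, 0.195]
orientation: [-2.284, -2.156, -0.002]
contact_force: [0.5, 0.2, 0.3]
grip_width: 0.0257
gripper_force: 0.0
```

View pics/m11.png

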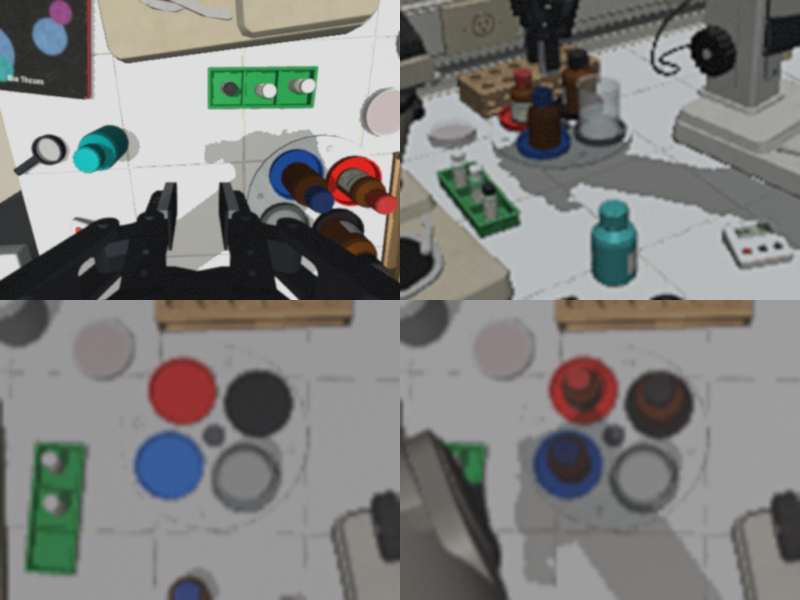

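The vial stands upright in the free bay (231,88) and all three bottles stand in their cups. The before and after top views show the carousel cups at the same pixels, so it hasn't turned.

```bash
python3 -c "
from bench import r
print(r.hand_in())"
```

```text
the job is handed in; nothing more can be done
None
```

I handed the job in at about 29 s of the 104 s: the red, blue and black bottles stand upright in their matching cups, the vial stands in the tray's free bay, the turquoise look-alike is untouched, and before-and-after top views show no turn of the carousel.

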